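Nest the square pots and slide the tray under the glass shelf

ROBOT

A 7-joint arm with a two-finger parallel gripper is mounted at the origin on the work surface. World frame = base frame: x ahead of the robot, y to its left, z up, the work surface at z = 0. Lengths are in m, angles in rad, forces in N, time in s.
With the tool pointing down it reaches from about 0.4 to 0.85 m from the base axis. Payload 10.4 kg.
Tool frame: the origin (TCP) lies between the finger pads; the fingertips stand manip.tip_extent ahead of it and the grasp point (between the pads) lies 6 mm ahead of it (manip.tip_extent is the distance from the TCP to the fingertips, in m); z points along the fingers, y is the line along which they close (so a half turn about z gives the same grasp; the last joint's range is limited). The gripper opens to 85 mm and grips with 20 to 120 N. Pads are 22 mm wide; open, the fingers measure 114 mm over their backs; the gripper's body (76 mm by 85 mm) begins 54 mm behind the grasp point. The pads swing forward as they close: fully open they stand 13 mm farther back than shut.
Start: joints at [1.307, 0.332, -0.065, 1.46, 0.022, 1.35, -0.088], TCP at [0.149, -0.607, 0.256] pointing down, gripper open.
Joint ranges: [-2.6, 2.6], [-0.5, 2.12], [-1.47, 1.34], [0.16, 2.42], [-1.27, 4.41], [0.06, 2.06], [-2.6, 2.6]. Speed limits (rad/s): [2.22, 2.22, 2.79, 2.79, 3.14, 3.14, 3.14].

INTERFACE

Orientations are given as a unit quaternion [x, y, z, w].
In Python, from workcell import get_obs, optics, workorder, manip gives the robot as it stands.
- The arm moves only by the tool jog_arm, never from a script. Its argument "increments" is a list of rows, each a list of 7 numbers: the shift along the tool's x, y, z in m, then the turn, a rotation vector about the tool's x, y, z in rad, then the opening, from -1 (shut) to 1 (fully open). A call has 1 to 5 rows; each row is the pose to reach, as a shift and turn from the pose commanded when the call began, along the tool's axes at that moment; what a row does not reach only later rows make up. A row lasts 1/12 s, in which the tool goes at most 41.7 mm and 7.16 degrees, less where a joint would pass 70% of its speed; a pose out of reach is approached as far as the arm can. A call with a gripper value outside its range is refused whole. The fingers move at their own pace and stop on an object; "grip_force" is the grip in N (left out, the last holds). Time passes only in rows, so rows that repeat a pose let the fingers close. It gives the time, the measured TCP pose, the force, the opening and the grip force at its end, in the units of the state.
- get_obs(): the state, without advancing time (a new reading comes with each control period).
- optics.camera(name): name is "scene" or "side" or "wrist"; returns a dict with "color" (400x640x3 uint8, red, green, blue), "depth" (400x640 float32, m along the optical axis (not along the pixel's ray), 0 where there is no reading), "K" (3x3 intrinsics, pixels), "R" (3x3) and "t" (3): a world point X has camera coordinates R X + t. Camera axes: x right, y down, z forward; pixel columns grow to the right and rows downward; lengths in m; the calibration is good to about 2 mm. A picture is of the moment at which its call begins.
- workorder.hand_in(): hands the job in; it is judged then, once.
The state is a dict: "clock": time; "joint_pos": joint angles; "joint_velocities": joint speeds; "tau": joint torques, N m; "position": TCP position; "ee_rot": TCP orientation; "ft_force": force on the tool from outside, world axes, zero at the start; "torque": the same for the moment, N m; "grip_width": opening from 0.0 (shut) to 1.0 (fully open); "grasp_force": force on a finger pad.
Only numpy, scipy, OpenCV 4.12 (cv2) and the standard library are available. Lean on these libraries where they do the work, as an engineer would, in place of code of your own. Each camera call takes 0.05 s, during which the arm holds its last target. There are 200 camera calls.

TASK

Nest the blue pot and the green pot, which has fallen on its side, into the terracotta pot standing on the wooden tray, in either order, so that all three sit upright and fully home inside one another. Then slide the loaded tray all the way into its slotted holder under the glass shelf until it meets the stop, with the stack still standing on it. Do not drop the pots, and leave the candlestick, the canister and the dish where they are.

Things in the scene. Friction and masses are not known exactly. Their poses are not given: they have to be found in the camera images.
- pot_base: terracotta square stoneware pot, 92 mm tall, 0.24 kg, open on top, on the tray at the start. Body tapers from 40 mm square at the foot to 58 mm square at 56 mm up; a shoulder there steps out to an upright collar 69 mm square outside, 62 mm inside, up to the rim. Walls 4 mm, floor 8 mm. Origin: centre of the foot's underside; z along its axis to the mouth, x and y square to the sides
- pot_base_rim (a point): centre of the terracotta pot's mouth, 92 mm above its origin. Fully nested, a pot's shoulder rests on the rim of the pot below: its origin then lies 36 mm above the lower pot's origin, with about 2 mm of play all round and the sides parallel (any of the four quarter turns)
- pot_standing: blue-glazed pot, same shape, origin and axes as pot_base; stands upright on the counter at the start
- pot_lying: green pot, same shape, origin and axes as pot_base; at the start it lies on its side on the counter, resting on the edges of foot and shoulder, so that its axis rises about 15 degrees from level towards the mouth; its x axis is then level
- tray: loose wooden tray, 0.35 kg, flat on the counter: board 150 mm (x) by 220 mm (y), 8 mm thick, with an end wall 120 mm wide, 10 mm thick, its top 32 mm above the counter, flush with each short end (y = +-110 mm); the bare long edges run in the holder's slots. Origin: centre of the underside, +y towards the end that enters the holder first
- tray_front (a point): middle of the tray's leading end (tray y = +110 mm), at counter height
- tray_back (a point): middle of the tray's trailing end (tray y = -110 mm), at counter height
- dock: fixed grey slotted holder on the counter. Origin: middle of its entrance at counter height, +y inward. Side rails 19 mm high, 156 mm apart, from y = 0 to 210 mm, with lips 13 mm above the counter over the tray's long edges (132 mm apart). Flared guides 19 mm high widen the entrance to about 215 mm at y = -55 mm
- dock_stop (a point): middle of the stop's inner face, at counter height (dock y = 210 mm). The tray's leading end meets it when home; the trailing end then sticks out 10 mm from the entrance
- dock_shelf (a point): middle of the underside of the holder's glass shelf, 190 mm above the counter; the shelf is 190 mm (x) by 156 mm (dock y = 68 to 224 mm) on four posts 14 mm square in line with the rails. Only a fully nested stack (top 172 mm above the counter on the tray) passes beneath
- candlestick: bystander: turned wooden candlestick, 68 mm wide, 100 mm tall, origin at the centre of its underside
- canister: bystander: amber glass canister with a copper lid, 68 mm wide, 85 mm tall, origin at the centre of its underside
- dish: bystander: small white bowl, 100 mm wide, 42 mm tall, origin at the centre of its underside

How it is judged:
By the outcome, as a careful person would: the job done as asked, in the order asked, and still so for the second after the job is handed in, with the robot touching nothing.
It also fails if it takes over 72 s, if anything falls off the work surface, if the arm or the gripper's body presses on something with over 40 N, if the wrist force passes 120 N, or if a joint passes its speed limit or range.

## Working session

There is one attempt and no reset: what is moved stays moved. The work goes in short steps, Python scripts to look and compute and a tool call to move; the robot and the scene stay as the last step left them, time stands still between calls to the robot, and variables do not carry over. Pictures are saved under pics/ and viewed, at most 10 in all, crops included, and the job is handed in when it is done.

Besides the shell and the picture viewer there is one more tool, called by a JSON object that holds its "op" and its "data", one argument or row to a line. jog_arm: Moves the arm, as the interface text tells. Its arguments: {"type":"object","properties":{"increments":{"type":"array"},"grip_force":{"type":"number"}},"required":["increments"]}

```bash
ls; mkdir -p pics; python3 - <<'E'
from workcell import get_obs, optics, manip
import cv2,numpy as np
o=get_obs(); print({k:np.round(v,3) for k,v in o.items()}); print(manip.tip_extent)
a=optics.camera("scene");b=optics.camera("side")
np.savez('a.npz',**a);np.savez('b.npz',**b)
for d in(a,b): print(d['K'],-d['R'].T@d['t'],d['R'][2])
cv2.imwrite('pics/scene1.png',a['color'][:,:,::-1]);cv2.imwrite('pics/side1.png',b['color'][:,:,::-1])
E
```

```text
pics
{'clock': np.float64(0.0), 'joint_pos': array([ 1.307,  0.333, -0.065,  1.461,  0.022,  1.35 , -0.089]), 'joint_velocities': array([ 0.   ,  0.001,  0.   , -0.   ,  0.   , -0.   ,  0.001]), 'tau': array([ 0.0000e+00, -6.2544e+01,  4.9000e-02, -3.9160e+01,  1.6000e-02,
        1.0000e-02, -0.0000e+00]), 'position': array([ 0.149, -0.607,  0.256]), 'ee_rot': array([ 0.993,  0.12 , -0.   , -0.001]), 'ft_force': array([-0.136,  0.383, -0.986]), 'torque': array([ 0.024,  0.038, -0.013]), 'grasp_force': np.float64(0.0), 'grip_width': np.float64(1.001)}
0.025
[[423.2726877    0.         324.14333534]
 [  0.         423.2726877  206.78876312]
 [  0.           0.           1.        ]] [1.08013109 0.16401998 1.00485319] [-0.50832067 -0.10091592 -0.85523451]
[[372.06451294   0.         321.03286417]
 [  0.         372.06451294 199.46415708]
 [  0.           0.           1.        ]] [0.47636591 0.81992543 0.60963793] [ 0.11587091 -0.84092137 -0.52860683]
```

View pics/scene1.png

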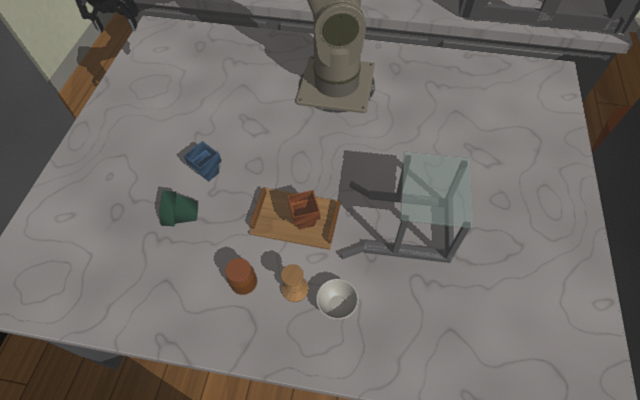

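View pics/side1.png

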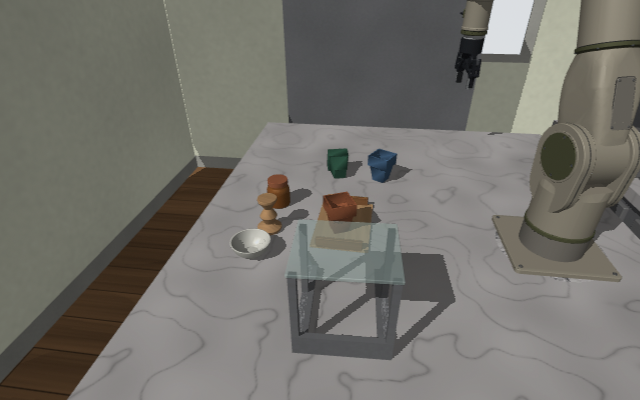

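The scene view shows the blue pot at (203,160), the green pot at (180,208) with its mouth to the left, and the tray with the terracotta pot at (303,207). The holder is at (405,205), with the bystanders below: canister (240,277), candlestick (293,283) and dish (337,300). The side view agrees; from there the dock is nearest and the pots lie beyond the tray.

```bash
cat > h.py <<'E'
import numpy as np,cv2
def cloud(d):
    v,u=np.mgrid[:400,:640]; z=d['depth']; K=d['K']
    c=np.stack([(u-K[0,2])/K[0,0]*z,(v-K[1,2])/K[1,1]*z,z],-1)
    return (c-d['t'])@d['R'], z>0
def hsv(d): return cv2.cvtColor(np.ascontiguousarray(d['color']),cv2.COLOR_RGB2HSV)
def rect(P):
    r=cv2.minAreaRect((P[:,:2]*1000).astype(np.float32)); return np.round(r[0],1),np.round(r[1],1),round(r[2],1)
E
python3 - <<'E'
from h import *
for f in 'ab':
    d=dict(np.load(f+'.npz')); X,ok=cloud(d); H=hsv(d); h,s,v=H[...,0],H[...,1],H[...,2]
    ws=ok&(X[...,2]>0.005)&(X[...,2]<.25)&(X[...,0]>.3)
    def rep(n,m,bands):
        P=X[m]; print(f,n,len(P),P.min(0).round(3) if len(P) else '',P.max(0).round(3) if len(P) else '')
        for lo,hi in bands:
            Q=P[(P[:,2]>lo)&(P[:,2]<hi)]
            if len(Q)>5: print('   ',lo,hi,len(Q),*rect(Q))
    rep('blue',ws&(h>100)&(h<125)&(s>90)&(X[...,1]<-.1),[(.085,.1),(.06,.085),(.02,.05)])
    rep('green',ws&(h>65)&(h<95)&(s>80)&(X[...,1]<-.1),[(.0,.1),(.06,.1)])
    red=ws&(h<12)&(s>100); n,L,S,C=cv2.connectedComponentsWithStats(red.astype(np.uint8))
    for i in range(1,n):
        if S[i,4]>60: rep('red%s h%d'%(C[i].round(),np.median(h[L==i])),L==i,[(.09,.11),(.06,.09)])
    wood=ws&(h>=9)&(h<25)&(s>80); n,L,S,C=cv2.connectedComponentsWithStats(wood.astype(np.uint8))
    for i in range(1,n):
        if S[i,4]>60: rep('wood%s h%d'%(C[i].round(),np.median(h[L==i])),L==i,[(.005,.035),(.026,.036)])
    g=ws&(s<60)&(X[...,1]>.0)
    rep('dock',g,[(.015,.022),(.18,.2),(.005,.025)])
E
```

```text
a blue 485 [ 0.383 -0.351  0.006] [ 0.476 -0.261  0.096]
    0.085 0.1 115 [ 430.1 -305.3] [70.9 67.1] 58.3
    0.06 0.085 204 [ 429.3 -305.6] [73.4 66.6] 58.5
    0.02 0.05 65 [ 428.4 -306.2] [56.5 46.4] 55.7
a green 594 [ 0.547 -0.373  0.008] [ 0.616 -0.284  0.079]
    0.0 0.1 594 [ 578.3 -327.2] [65.7 83.6] 8.8
    0.06 0.1 241 [ 581.1 -347.9] [65.7 40.5] 10.0
a red[304. 209.] h10 894 [ 0.471 -0.062  0.005] [0.587 0.047 0.105]
    0.09 0.11 202 [541.9   2.9] [70.8 67. ] 25.1
    0.06 0.09 400 [542.7   3. ] [71.  66.3] 25.4
a red[238. 270.] h10 514 [ 0.707 -0.142  0.054] [ 0.765 -0.084  0.089]
    0.06 0.09 513 [ 736.  -113.4] [58.6 56.1] 75.9
a wood[295. 217.] h15 3830 [ 0.454 -0.136  0.005] [0.61  0.087 0.105]
    0.005 0.035 3039 [531.6 -24.2] [220.  150.4] 87.9
    0.026 0.036 373 [531.5 -24.2] [220.  119.1] 88.0
a wood[241. 276.] h10 846 [ 0.707 -0.142  0.005] [ 0.769 -0.08   0.089]
    0.005 0.035 114 [ 754.3 -100.7] [21.7 62.1] 32.6
    0.026 0.036 49 [ 754.2 -100.5] [21.4 61.8] 32.9
a wood[294. 283.] h16 770 [ 0.706 -0.015  0.006] [0.764 0.049 0.105]
    0.005 0.035 283 [73
[... 747 characters left out ...]
 789 [ 0.496 -0.08   0.009] [0.589 0.05  0.102]
    0.09 0.11 244 [540.9   3.9] [68.7 73.8] 23.7
    0.06 0.09 491 [540.7   4.9] [68.1 72.3] 24.9
b wood[273. 203.] h15 1196 [ 0.699 -0.139  0.005] [0.766 0.088 0.102]
    0.005 0.035 362 [730.8 -28.3] [ 62.7 161. ] 0.6
    0.026 0.036 59 [721.7 -37.8] [146.   27.8] 83.7
b wood[345. 208.] h10 1297 [ 0.453 -0.134  0.005] [0.603 0.235 0.197]
    0.005 0.035 477 [528.2 -67.9] [132.1 150.3] 89.8
    0.026 0.036 54 [520.8 -70.8] [113. 138.] 5.4
b dock 11862 [0.405 0.004 0.005] [0.798 0.395 0.2  ]
    0.015 0.022 1465 [603.8 264.3] [228.9 452.2] 67.9
    0.18 0.2 6692 [502.9 313.2] [190.  157.7] 2.4
    0.005 0.025 2243 [593.2 239.1] [243. 470.] 52.7
```

```bash
cat >> h.py <<'E'
from scipy.spatial.transform import Rotation as Ro
def down(ydeg,tilt=0):  # tool pointing down, tool y at azimuth ydeg; tilt = deg about tool y
    a=np.radians(ydeg); y=np.array([np.cos(a),np.sin(a),0]); z=np.array([0,0,-1.])
    return Ro.from_matrix(np.c_[np.cross(y,z),y,z])*Ro.from_euler('y',tilt,degrees=True)
def inc(p,R,p0=None,R0=None):
    if p0 is None:
        from workcell import get_obs
        o=get_obs(); p0=o['position']; R0=Ro.from_quat(o['ee_rot'])
    s=R0.inv().apply(np.array(p)-p0); r=(R0.inv()*R).as_rotvec()
    print('shift',s.round(4),'rot',r.round(4),'rows',np.linalg.norm(s)/.0417,np.degrees(np.linalg.norm(r))/7.16)
E
python3 -c "
from h import *
inc([.4285,-.305,.18],down(-31))"
```

```text
shift [ 0.3434 -0.2262  0.0759] rot [-1.200e-03 -5.000e-04 -7.889e-01] rows 10.027564631968255 6.31327014031083
```

{"op": "jog_arm", "data": {
  "increments": [
    [0.17,-0.113,0.038,0,0,0,1],
    [0.17,-0.113,0.038,0,0,0,1],
    [0.17,-0.113,0.038,0,0,0,1],
    [0.17,-0.113,0.038,0,0,0,1],
    [0.17,-0.113,0.038,0,0,0,1]
  ]
}}

```text
clock: 0.52
position: [0.2881, -0.4548, 0.2177]
ee_rot: [0.993, 0.12, -0.0, -0.0]
ft_force: [0.8, -0.6, -0.3]
grip_width: 1.003
grasp_force: 0.0
```

{"op": "jog_arm", "data": {
  "increments": [
    [0.173,-0.113,0.038,0,0,-0.6,1],
    [0.173,-0.113,0.038,0,0,-0.6,1],
    [0.173,-0.113,0.038,0,0,-0.6,1],
    [0.173,-0.113,0.038,0,0,-0.6,1],
    [0.173,-0.113,0.038,0,0,-0.6,1]
  ]
}}

```text
clock: 0.93
position: [0.4279, -0.3052, 0.1802]
ee_rot: [0.912, 0.411, -0.0, 0.0]
ft_force: [0.2, -0.7, 0.4]
grip_width: 1.0
grasp_force: 0.0
```

```bash
python3 -c "
from h import *
inc([.4285,-.305,.18],down(-31))"
```

```text
shift [0.0006 0.0003 0.0002] rot [ 0.      0.0002 -0.1826] rows 0.016387624068659925 1.4609485632391697
```

{"op": "jog_arm", "data": {
  "increments": [
    [0.0005,0,0,0,0,-0.183,1],
    [0.0005,0,0,0,0,-0.183,1],
    [0.0005,0,0.03,0,0,-0.183,1],
    [0.0005,0,0.06,0,0,-0.183,1],
    [0.0005,0,0.08,0,0,-0.183,1]
  ]
}}

```text
clock: 1.35
position: [0.4265, -0.306, 0.0982]
ee_rot: [0.872, 0.49, -0.0, -0.001]
ft_force: [-0.6, 0.1, 0.9]
grip_width: 1.0
grasp_force: 0.0
```

{"op": "jog_arm", "data": {
  "increments": [
    [0,0,0.018,0,0,0,1],
    [0,0,0.018,0,0,0,-0.5],
    [0,0,0.018,0,0,0,-0.5],
    [0,0,0.018,0,0,0,-0.5],
    [0,0,0.018,0,0,0,-0.5]
  ],
  "grip_force": 35
}}

```text
clock: 1.77
position: [0.4278, -0.3069, 0.0837]
ee_rot: [0.872, 0.49, 0.0, 0.001]
ft_force: [-0.3, 0.0, -2.6]
grip_width: 0.807
grasp_force: 44.8
```

{"op": "jog_arm", "data": {
  "increments": [
    [0,0,0,0,0,0,-0.5],
    [0,0,0,0,0,0,-0.5],
    [0,0,0,0,0,0,-0.5],
    [0,0,0,0,0,0,-0.5]
  ]
}}

```text
clock: 2.1
position: [0.4275, -0.3067, 0.0829]
ee_rot: [0.872, 0.49, 0.0, 0.0]
ft_force: [0.6, 0.5, -2.7]
grip_width: 0.804
grasp_force: 44.8
```

{"op": "jog_arm", "data": {
  "increments": [
    [0,0,-0.02,0,0,0,-0.5],
    [0,0,-0.05,0,0,0,-0.5],
    [0,0,-0.085,0,0,0,-0.5],
    [0,0,-0.12,0,0,0,-0.5],
    [0,0,-0.14,0,0,0,-0.5]
  ]
}}

```text
clock: 2.52
position: [0.4284, -0.307, 0.2267]
ee_rot: [0.872, 0.49, 0.001, 0.002]
ft_force: [0.8, -0.8, -3.2]
grip_width: 0.809
grasp_force: 44.9
```

```bash
python3 -c "
from h import *
inc([.5415,.0035,.222],down(-65))"
```

```text
shift [ 0.324  -0.0648  0.0043] rot [ 0.0043 -0.0008  0.5877] rows 7.925300727899272 4.7030477600797465
```

{"op": "jog_arm", "data": {
  "increments": [
    [0.03,-0.006,0,0,0,0.1,-0.5],
    [0.06,-0.012,0,0,0,0.22,-0.5],
    [0.09,-0.018,0,0,0,0.34,-0.5],
    [0.125,-0.025,0,0,0,0.46,-0.5],
    [0.16,-0.032,0,0,0,0.588,-0.5]
  ]
}}

```text
clock: 2.93
position: [0.4824, -0.1551, 0.2228]
ee_rot: [0.975, 0.222, 0.0, 0.0]
ft_force: [1.2, -0.2, -2.8]
grip_width: 0.806
grasp_force: 44.9
```

```bash
python3 -c "
from h import *
inc([.5415,.0035,.222],down(-65))"
```

```text
shift [ 0.122  -0.1173  0.0008] rot [ 0.0005 -0.0001  0.0124] rows 4.058935936889066 0.09893504059742768
```

{"op": "jog_arm", "data": {
  "increments": [
    [0.03,-0.029,0,0,0,0,-0.5],
    [0.06,-0.058,0,0,0,0,-0.5],
    [0.09,-0.087,0,0,0,0,-0.5],
    [0.11,-0.106,0,0,0,0,-0.5],
    [0.12,-0.115,0,0,0,0,-0.5]
  ]
}}

```text
clock: 3.35
position: [0.5401, 0.0048, 0.2229]
ee_rot: [0.974, 0.228, 0.001, -0.001]
ft_force: [-0.7, -0.1, -3.4]
grip_width: 0.803
grasp_force: 44.9
```

{"op": "jog_arm", "data": {
  "increments": [
    [0,0,0,0,0,0,-0.5],
    [0,0,0,0,0,0,-0.5],
    [0,0,0,0,0,0,-0.5]
  ]
}}

```text
clock: 3.6
position: [0.5393, -0.0016, 0.2224]
ee_rot: [0.974, 0.225, -0.0, 0.0]
ft_force: [0.3, 0.1, -3.0]
grip_width: 0.806
grasp_force: 44.9
```

```bash
cat > m.py <<'E'
from h import *
from workcell import optics,get_obs
import sys
def shot(name,tag):
    d=optics.camera(name); np.savez(tag+'.npz',**d); return d
def measure(d,n):
    X,ok=cloud(d); H=hsv(d); h,s=H[...,0],H[...,1]
    ws=ok&(X[...,2]>0.005)&(X[...,0]>.3)
    if n=='blue': m=ws&(h>100)&(h<125)&(s>90)&(X[...,1]<.2)
    if n=='green': m=ws&(h>65)&(h<95)&(s>80)&(X[...,1]<.1)
    if n=='red': m=ws&(h<12)&(s>100)&(X[...,0]<.66)&(X[...,2]>.045)
    return X[m]
if __name__=='__main__':
    import cv2
    tag=sys.argv[1]
    for c in('scene','side'):
        d=shot(c,tag+c); cv2.imwrite(f'pics/{tag}{c}.png',d['color'][:,:,::-1])
        for n in sys.argv[2:]:
            P=measure(d,n)
            if len(P)<20: print(c,n,'few');continue
            zt=np.percentile(P[:,2],99); print(c,n,len(P),'z',P[:,2].min().round(3),zt.round(3))
            for lo,hi in((-.01,.01),(-.036,-.01),(-.08,-.045)):
                Q=P[(P[:,2]>zt+lo)&(P[:,2]<zt+hi)]
                if len(Q)>5: print('  ',lo,len(Q),*rect(Q))
    o=get_obs(); print(o['clock'],o['position'].round(4),o['ft_force'].round(1))
E
python3 m.py c blue red
python3 -c "
import cv2,numpy as np
a=cv2.imread('pics/cscene.png')[120:270,220:380];b=cv2.imread('pics/cside.png')[90:240,260:420]
cv2.imwrite('pics/c2.png',cv2.resize(np.hstack([a,b]),None,fx=2.5,fy=2.5))"
```

```text
scene blue 637 z 0.146 0.236
   -0.01 118 [555.9   6.6] [36.3 67.6] 24.8
   -0.036 251 [540.2  -1.8] [69.9 65.8] 26.4
   -0.08 157 [540.3  -1.9] [53.2 48.5] 27.9
scene red 531 z 0.045 0.102
   -0.01 120 [543.9   3.8] [68.7 66.6] 25.2
   -0.036 225 [542.9   3.1] [70.6 66.1] 25.1
   -0.08 79 [541.6   4. ] [55.3 48.5] 22.1
side blue 890 z 0.143 0.235
   -0.01 167 [536.1   5.9] [66.7 84.4] 27.6
   -0.036 357 [539.   1.] [67.7 72.8] 27.5
   -0.08 250 [544.6  15.9] [39.  72.6] 71.9
side red 774 z 0.047 0.1
   -0.01 237 [540.7   4.4] [68.7 70.8] 24.7
   -0.036 470 [540.9   5.1] [67.7 73.7] 26.1
   -0.08 21 [533.2  24.8] [52.6  9.4] 9.2
3.7 [ 0.5393 -0.002   0.2226] [-0.5 -0.3 -2. ]
```

View pics/c2.png

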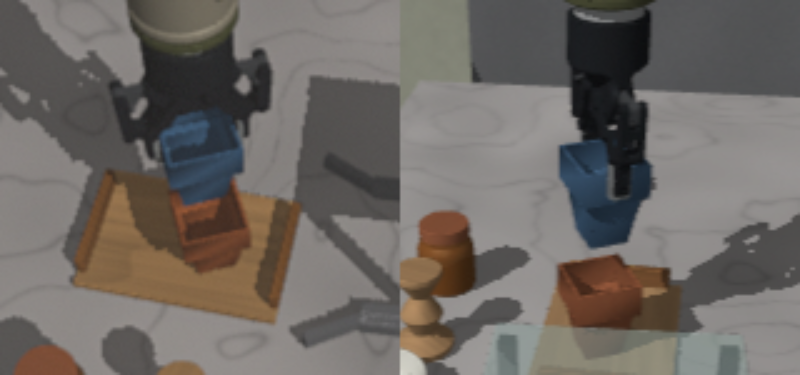

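The pictures show the blue pot hanging upright in the gripper above the terracotta mouth, scene crop about (203,155) over (210,215). It is about 5 mm short towards +y, so I correct that and lower.

{"op": "jog_arm", "data": {
  "increments": [
    [0.004,-0.003,0,0,0,0.025,-0.5],
    [0.004,-0.003,0.01,0,0,0.025,-0.5],
    [0.004,-0.003,0.03,0,0,0.025,-0.5],
    [0.004,-0.003,0.05,0,0,0.025,-0.5],
    [0.004,-0.003,0.06,0,0,0.025,-0.5]
  ]
}}

```text
clock: 4.12
position: [0.5404, 0.003, 0.1598]
ee_rot: [0.977, 0.213, -0.001, -0.0]
ft_force: [-0.5, -0.5, -3.3]
grip_width: 0.808
grasp_force: 44.8
```

{"op": "jog_arm", "data": {
  "increments": [
    [0,0,0.005,0,0,0,-0.5],
    [0,0,0.01,0,0,0,-0.5],
    [0,0,0.016,0,0,0,-0.5],
    [0,0,0.022,0,0,0,-0.5],
    [0,0,0.022,0,0,0,-0.5]
  ]
}}

```text
clock: 4.53
position: [0.5415, 0.0039, 0.1398]
ee_rot: [0.977, 0.213, -0.0, -0.0]
ft_force: [-0.8, -0.0, -3.3]
grip_width: 0.809
grasp_force: 44.8
```

```bash
python3 m.py d blue red
```

```text
scene blue 402 z 0.07 0.153
   -0.01 96 [559.1  11.8] [33.8 67.2] 22.0
   -0.036 170 [543.6   4.3] [69.  65.9] 25.9
   -0.08 63 [543.5   1.7] [53.5 46. ] 26.9
scene red 237 z 0.045 0.102
   -0.01 71 [570.4  16.5] [ 7.4 66.8] 27.1
   -0.036 140 [563.7  13.1] [26.3 67.2] 22.6
   -0.08 16 [565.3  13.3] [ 2.3 47.7] 24.7
side blue 563 z 0.091 0.16
   -0.01 44 [543.6  21.9] [ 57.7 103.3] 48.6
   -0.036 315 [542.2   6.2] [66.8 71.7] 26.2
   -0.08 90 [547.3  12.1] [56.  60.6] 35.2
side red 460 z 0.045 0.101
   -0.01 135 [540.8   5.4] [67.9 69.9] 25.7
   -0.036 275 [540.9   4.3] [68.  74.1] 25.0
   -0.08 27 [542.2  18.7] [24.5 65.2] 75.9
4.6333 [0.5419 0.004  0.1408] [ 0.2  0.3 -2.9]
```

{"op": "jog_arm", "data": {
  "increments": [
    [-0.001,0.0005,0.003,0,0,0,-0.5],
    [-0.001,0.0005,0.006,0,0,0,-0.5],
    [-0.001,0.0005,0.009,0,0,0,-0.5],
    [-0.001,0.0005,0.012,0,0,0,-0.5],
    [-0.001,0.0005,0.012,0,0,0,-0.5]
  ]
}}

```text
clock: 5.05
position: [0.5407, 0.0032, 0.1279]
ee_rot: [0.977, 0.213, -0.0, -0.0]
ft_force: [-0.1, 0.0, -2.5]
grip_width: 0.805
grasp_force: 44.8
```

{"op": "jog_arm", "data": {
  "increments": [
    [0,0,0.001,0,0,0,-0.5],
    [0,0,0.002,0,0,0,-0.5],
    [0,0,0.002,0,0,0,-0.5]
  ]
}}

```text
clock: 5.3
position: [0.5411, 0.0033, 0.1265]
ee_rot: [0.977, 0.213, 0.0, -0.0]
ft_force: [0.8, 2.1, -2.3]
grip_width: 0.805
grasp_force: 44.8
```

```bash
python3 m.py e blue
```

```text
scene blue 354 z 0.079 0.14
   -0.01 92 [561.   11.7] [35.7 67.6] 13.8
   -0.036 153 [542.3   3.2] [69.1 66.3] 25.0
   -0.08 47 [521.9 -11.5] [ 6.5 36.4] 32.0
side blue 453 z 0.099 0.148
   -0.01 18 [547.8  24.6] [36.1 98.8] 27.1
   -0.036 312 [541.2   5.8] [66.6 72.6] 26.0
   -0.08 11 [539.8   5.4] [43.  62.1] 25.5
5.4 [0.5411 0.0033 0.1266] [-0.5  0.6 -2.6]
```

{"op": "jog_arm", "data": {
  "increments": [
    [0,0,0.0007,0,0,0,-0.5],
    [0,0,0.0015,0,0,0,-0.5],
    [0,0,0.0015,0,0,0,-0.5]
  ]
}}

```text
clock: 5.65
position: [0.5415, 0.0037, 0.1259]
ee_rot: [0.977, 0.214, 0.0, -0.0]
ft_force: [-3.0, 1.9, 5.3]
grip_width: 0.806
grasp_force: 44.9
```

{"op": "jog_arm", "data": {
  "increments": [
    [0,0,0.0007,0,0,0,-0.5],
    [0,0,0.0015,0,0,0,-0.5],
    [0,0,0.0015,0,0,0,-0.5]
  ]
}}

```text
clock: 5.9
position: [0.5419, 0.0039, 0.1252]
ee_rot: [0.977, 0.214, 0.001, 0.0]
ft_force: [-3.0, 1.8, 11.0]
grip_width: 0.807
grasp_force: 39.1
```

{"op": "jog_arm", "data": {
  "increments": [
    [0,0,-0.001,0,0,0,1],
    [0,0,-0.001,0,0,0,1],
    [0,0,-0.001,0,0,0,1],
    [0,0,-0.001,0,0,0,1]
  ]
}}

```text
clock: 6.23
position: [0.5412, 0.0029, 0.1246]
ee_rot: [0.977, 0.213, 0.0, 0.0]
ft_force: [-0.4, -0.6, -0.8]
grip_width: 1.004
grasp_force: 0.0
```

{"op": "jog_arm", "data": {
  "increments": [
    [0,0,-0.02,0,0,0,1],
    [0,0,-0.05,0,0,0,1],
    [0,0,-0.085,0,0,0,1],
    [0,0,-0.12,0,0,0,1],
    [0,0,-0.14,0,0,0,1]
  ]
}}

```text
clock: 6.65
position: [0.5419, 0.0033, 0.2684]
ee_rot: [0.977, 0.213, 0.002, 0.001]
ft_force: [1.2, 0.8, 0.8]
grip_width: 1.0
grasp_force: 0.0
```

```bash
python3 m.py f blue red green
```

```text
scene blue 524 z 0.053 0.139
   -0.01 149 [543.2   3.1] [69.8 66.1] 26.3
   -0.036 259 [542.8   3. ] [71. 66.] 26.0
   -0.08 44 [522.4 -11.8] [ 7.8 32.2] 27.1
scene red 179 z 0.046 0.097
   -0.01 52 [571.8  18. ] [ 3.8 64.9] 26.7
   -0.036 113 [572.5  16.4] [11.1 66.6] 17.5
   -0.08 14 [565.3  13.2] [ 2.1 47.9] 24.3
scene green 547 z 0.007 0.077
   -0.01 182 [ 582.  -353.2] [66.3 31.7] 19.8
   -0.036 293 [ 590.4 -321.5] [60.2 74.8] 70.0
   -0.08 42 [ 600.3 -323.5] [ 6.4 79.1] 24.3
side blue 725 z 0.098 0.137
   -0.01 237 [541.2   5.2] [67.3 72.2] 25.3
   -0.036 477 [541.3   5.1] [67.2 72.2] 25.6
side red 412 z 0.046 0.1
   -0.01 101 [544.3  29. ] [47.6 90.5] 75.6
   -0.036 267 [549.6  25.3] [49.9 97.1] 69.3
   -0.08 23 [542.1  17.4] [20.9 65.1] 75.1
side green 482 z 0.006 0.075
   -0.01 114 [ 580.4 -349.6] [61.9 37.8] 20.0
   -0.036 224 [ 578.7 -317.9] [66.9 70.7] 0.8
   -0.08 101 [ 587.6 -311.6] [29.2 85.9] 48.9
6.75 [0.5428 0.0033 0.2686] [-0.7 -1.  -1.2]
```

```bash
python3 -c "
from h import *
from workcell import get_obs
print(get_obs()['joint_pos'].round(2))
print(down(9.8,45).as_matrix().round(3))
inc([.5958,-.4364,.2],down(9.8,45))
inc([.57,-.23,.28],down(-30))"
```

```text
[ 0.47  0.19 -0.63  1.64  0.12  1.34 -1.32]
[[-0.12   0.985 -0.12 ]
 [ 0.697  0.17   0.697]
 [ 0.707 -0.    -0.707]]
shift [-0.1354  0.4216  0.0692] rot [ 0.5196  0.6647 -1.2371] rows 10.747271269316824 11.982756349811838
shift [-0.0724  0.2235 -0.0111] rot [ 0.0049 -0.0043 -0.6174] rows 5.639349155674613 4.940592020872885
```

{"op": "jog_arm", "data": {
  "increments": [
    [-0.015,0.04,-0.002,0,0,-0.12,1],
    [-0.029,0.08,-0.004,0,0,-0.24,1],
    [-0.043,0.12,-0.006,0,0,-0.36,1],
    [-0.058,0.16,-0.008,0,0,-0.48,1],
    [-0.072,0.2,-0.01,0,0,-0.6,1]
  ]
}}

```text
clock: 7.17
position: [0.5574, -0.1969, 0.2731]
ee_rot: [0.87, 0.492, -0.0, -0.0]
ft_force: [0.9, -0.5, 0.7]
grip_width: 1.0
grasp_force: 0.0
```

```bash
python3 -c "
from h import *
inc([.5958,-.4364,.2],down(9.8,45))"
```

```text
shift [-0.1854  0.1564  0.0731] rot [ 0.2784  0.7515 -0.675 ] rows 6.074310251148802 8.3846465392519
```

{"op": "jog_arm", "data": {
  "increments": [
    [-0.025,0.02,0.008,0.033,0.09,-0.08,1],
    [-0.05,0.04,0.02,0.066,0.18,-0.16,1],
    [-0.075,0.065,0.03,0.1,0.27,-0.24,1],
    [-0.1,0.085,0.04,0.132,0.36,-0.32,1],
    [-0.13,0.11,0.05,0.16,0.44,-0.395,1]
  ]
}}

```text
clock: 7.58
position: [0.5833, -0.3653, 0.223]
ee_rot: [0.735, 0.637, 0.152, -0.176]
ft_force: [2.4, 0.1, 1.0]
grip_width: 0.995
grasp_force: 0.0
```

```bash
python3 -c "
from h import *
inc([.5958,-.4364,.2],down(9.8,45))"
```

```text
shift [-0.0713  0.0228 -0.0117] rot [ 0.1228  0.308  -0.2799] rows 1.8168217900911803 3.4721484261589306
```

{"op": "jog_arm", "data": {
  "increments": [
    [-0.018,0.005,-0.003,0.03,0.077,-0.07,1],
    [-0.036,0.01,-0.006,0.06,0.154,-0.14,1],
    [-0.053,0.017,-0.009,0.09,0.23,-0.21,1],
    [-0.07,0.022,-0.012,0.12,0.305,-0.277,1],
    [-0.07,0.022,-0.012,0.12,0.305,-0.277,1]
  ]
}}

```text
clock: 8.0
position: [0.5861, -0.423, 0.1843]
ee_rot: [0.603, 0.703, 0.247, -0.284]
ft_force: [0.1, -1.3, -3.3]
grip_width: 1.006
grasp_force: 0.0
```

{"op": "jog_arm", "data": {
  "increments": [
    [0,0,0,0,0,0,1],
    [0,0,0,0,0,0,1]
  ]
}}

```text
clock: 8.17
position: [0.5868, -0.4197, 0.1951]
ee_rot: [0.603, 0.705, 0.246, -0.282]
ft_force: [-0.7, 0.7, 0.5]
grip_width: 1.001
grasp_force: 0.0
```

```bash
python3 -c "
from h import *
inc([.5958,-.4364,.1143],down(9.8,45))
inc([.5835,-.3667,.0436],down(9.8,45))
from workcell import optics
d=optics.camera('wrist');cv2.imwrite('pics/w.png',d['color'][:,:,::-1])
np.savez('w.npz',**d)
X,ok=cloud(d);H=hsv(d);m=ok&(H[...,0]>65)&(H[...,0]<95)&(H[...,1]>80)&(X[...,2]>0.004)&(X[...,2]<.1)&(np.abs(X[...,1]+.33)<.08)&(np.abs(X[...,0]-.58)<.08)
P=X[m];print(len(P),P.min(0),P.max(0))
for lo,hi in((.062,.09),(.03,.09)):
  Q=P[(P[:,2]>lo)&(P[:,2]<hi)]
  if len(Q)>9: print(rect(Q))
"
```

```text
shift [-0.0689  0.0058  0.0458] rot [ 0.017   0.0196 -0.0076] rows 1.9895175207431106 0.21620595325214456
shift [-0.0669  0.0039  0.1458] rot [ 0.017   0.0196 -0.0076] rows 3.8490294395410305 0.21620595325214456
7849 [ 0.54300525 -0.39311303  0.00432851] [ 0.62013235 -0.28278683  0.07887803]
(array([ 579.8, -352.8]), array([68.6, 41.9]), 13.5)
(array([ 575.1, -334.3]), array([68.8, 97. ]), 14.0)
```

View pics/w.png

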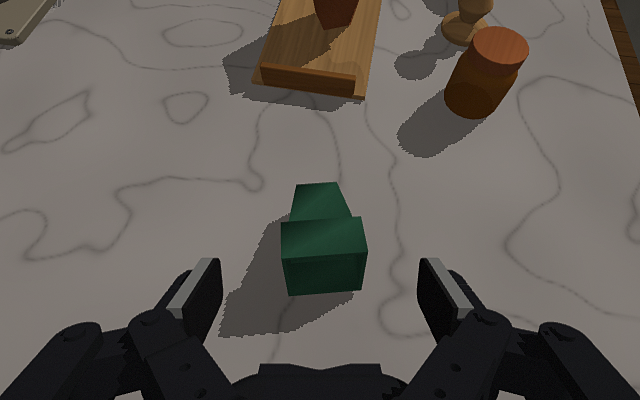

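The wrist view shows the green pot between the open fingers: collar at (325,235), mouth end towards the camera at (325,272), narrow body behind at (320,200). I'll check that it really is the mouth, and refine the yaw.

```bash
python3 - <<'E'
from h import *
d=dict(np.load('w.npz'));X,ok=cloud(d)
for u,v in [(325,245),(325,255),(325,262),(325,270),(325,280),(325,288),(300,225),(350,222),(300,210),(320,195),(320,186)]:
    print(u,v,X[v,u].round(4),d['color'][v,u])
H=hsv(d);m=ok&(H[...,0]>65)&(H[...,0]<95)&(H[...,1]>80)&(X[...,2]>0.004)&(X[...,2]<.1)&(np.abs(X[...,1]+.33)<.08)
P=X[m];T=P[(P[:,2]>.066)&(P[:,1]<-.32)];
# collar side edges: points by left/right extremes per image row
E=[]
for v in range(224,290,2):
    c=np.where(m[v])[0]; E.append(np.r_[v,c.min(),c.max(),X[v,c.min()+2],X[v,c.max()-2]])
E=np.array(E);print(E[::4].round(3))
A=E[:13]
for k in(3,6): p=np.polyfit(A[:,k+1],A[:,k],1);print('az of edge',np.degrees(np.arctan(p[0])))
E
```

```text
325 245 [ 0.5829 -0.3606  0.0756] [32 66 48]
325 255 [ 0.5841 -0.3692  0.0772] [19 36 26]
325 262 [ 0.5837 -0.3552  0.0057] [16 31 23]
325 270 [ 0.5849 -0.3637  0.0082] [16 34 24]
325 280 [ 0.5863 -0.3739  0.011 ] [21 36 27]
325 288 [ 0.5874 -0.3814  0.011 ] [15 33 21]
300 225 [ 0.5594 -0.3447  0.0701] [20 43 33]
350 222 [ 0.6007 -0.3356  0.0704] [35 71 52]
300 210 [ 0.5553 -0.3252  0.0562] [33 66 49]
320 195 [ 0.5704 -0.3039  0.0493] [31 64 47]
320 186 [ 0.5684 -0.2908  0.0425] [24 55 40]
[[ 2.24e+02  2.81e+02  3.62e+02  5.45e-01 -3.46e-01  7.10e-02  6.09e-01
  -3.37e-01  7.20e-02]
 [ 2.32e+02  2.81e+02  3.63e+02  5.47e-01 -3.53e-01  7.10e-02  6.11e-01
  -3.44e-01  7.20e-02]
 [ 2.40e+02  2.81e+02  3.65e+02  5.48e-01 -3.61e-01  7.30e-02  6.13e-01
  -3.51e-01  7.40e-02]
 [ 2.48e+02  2.81e+02  3.66e+02  5.50e-01 -3.68e-01  7.40e-02  6.14e-01
  -3.58e-01  7.50e-02]
 [ 2.56e+02  2.81e+02  3.66e+02  5.52e-01 -3.75e-01  7.70e-02  6.15e-01
  -3.63e-01  7.00e-02]
 [ 2.64e+02  2.82e+02  3.65e+02  5.52e-01 -3.79e-01  6.80e-02  6.16e-01
  -3.67e-01  5.90e-02]
 [ 2.72e+02  2.84e+02  3.63e+02  5.54e-01 -3.82e-01  5.40e-02  6.16e-01
  -3.70e-01  4.40e-02]
 [ 2.80e+02  2.87e+02  3.62e+02  5.56e-01 -3.85e-01  4.00e-02  6.17e-01
  -3.74e-01  3.20e-02]
 [ 2.88e+02  2.87e+02  3.60e+02  5.56e-01 -3.89e-01  2.60e-02  6.18e-01
  -3.77e-01  1.40e-02]]
az of edge -12.697775902972158
az of edge -13.434836243712837
```

```bash
python3 -c "
from h import *
R=down(12,45);z=R.apply([0,0,1]);p=np.array([.5839,-.3687,.0436])
inc(p-.09*z,R);inc(p,R)"
```

```text
shift [-0.0712  0.0075  0.0556] rot [ 0.045   0.0207 -0.0332] rows 2.1741048852425657 0.4772123208724145
shift [-0.0694  0.0034  0.1455] rot [ 0.045   0.0207 -0.0332] rows 3.8672333608121416 0.4772123208724145
```

{"op": "jog_arm", "data": {
  "increments": [
    [-0.025,0.003,0.018,0.015,0.007,-0.011,1],
    [-0.05,0.005,0.037,0.03,0.014,-0.022,1],
    [-0.071,0.0075,0.055,0.045,0.021,-0.033,1],
    [-0.071,0.0075,0.055,0.045,0.021,-0.033,1],
    [-0.071,0.0075,0.055,0.045,0.021,-0.033,1]
  ]
}}

```text
clock: 8.63
position: [0.5959, -0.4292, 0.1061]
ee_rot: [0.582, 0.717, 0.241, -0.297]
ft_force: [-0.2, -0.3, 1.1]
grip_width: 1.001
grasp_force: 0.0
```

```bash
python3 -c "
from h import *
R=down(12,45);z=R.apply([0,0,1]);p=np.array([.5839,-.3687,.0436])
inc(p,R)
from workcell import optics
d=optics.camera('wrist');np.savez('w.npz',**d)
X,ok=cloud(d);H=hsv(d);m=ok&(H[...,0]>65)&(H[...,0]<95)&(H[...,1]>80)&(X[...,2]>0.004)&(X[...,2]<.1)&(np.abs(X[...,1]+.33)<.08)&(np.abs(X[...,0]-.58)<.08)
P=X[m];Q=P[P[:,2]>.062];print(len(P),rect(Q),rect(P),P[:,2].max())"
```

```text
shift [-0.0007  0.0008  0.0878] rot [ 0.0012 -0.0009 -0.001 ] rows 2.1064321990098156 0.014037151776643159
13751 (array([ 579.8, -354.3]), array([68.8, 39.5]), 13.7) (array([ 575.6, -336.7]), array([ 68.8, 102. ]), 13.6) 0.07871969084369046
```

{"op": "jog_arm", "data": {
  "increments": [
    [-0.001,0.0005,0.03,0.015,0,-0.015,1],
    [-0.001,0.0005,0.06,0.015,0,-0.015,1],
    [-0.001,0.0005,0.08,0.015,0,-0.015,1],
    [-0.001,0.0005,0.085,0.015,0,-0.015,1],
    [-0.001,0.0005,0.085,0.015,0,-0.015,1]
  ]
}}

```text
clock: 9.1
position: [0.5844, -0.3721, 0.048]
ee_rot: [0.574, 0.724, 0.238, -0.298]
ft_force: [0.5, -0.4, 0.3]
grip_width: 0.998
grasp_force: 0.0
```

{"op": "jog_arm", "data": {
  "increments": [
    [0,0,0,0,0,0,-0.5],
    [0,0,0,0,0,0,-0.5],
    [0,0,0,0,0,0,-0.5],
    [0,0,0,0,0,0,-0.5],
    [0,0,0,0,0,0,-0.5]
  ],
  "grip_force": 45
}}

```text
clock: 9.52
position: [0.5848, -0.3741, 0.0479]
ee_rot: [0.575, 0.724, 0.238, -0.297]
ft_force: [-0.4, -1.7, 8.0]
grip_width: 0.795
grasp_force: 50.7
```

{"op": "jog_arm", "data": {
  "increments": [
    [0,0,0,0,0,0,-0.5],
    [0,0,0,0,0,0,-0.5],
    [-0.0,0,0,0,0,0,-0.5]
  ]
}}

```text
clock: 9.77
position: [0.5848, -0.3741, 0.0479]
ee_rot: [0.575, 0.724, 0.238, -0.297]
ft_force: [-1.1, -1.6, 8.5]
grip_width: 0.798
grasp_force: 50.7
```

{"op": "jog_arm", "data": {
  "increments": [
    [0.01,0,-0.01,0,0,0,-0.5],
    [0.03,0,-0.03,0,0,0,-0.5],
    [0.05,0,-0.05,0,0,0,-0.5],
    [0.075,0,-0.075,0,0,0,-0.5],
    [0.1,0,-0.1,0,0,0,-0.5]
  ]
}}

```text
clock: 10.18
position: [0.5836, -0.373, 0.1888]
ee_rot: [0.575, 0.724, 0.238, -0.299]
ft_force: [0.4, 0.7, -1.9]
grip_width: 0.796
grasp_force: 51.3
```

{"op": "jog_arm", "data": {
  "increments": [
    [0.02,0,-0.02,0,-0.1,0,-0.5],
    [0.04,0,-0.04,0,-0.2,0,-0.5],
    [0.05,0,-0.05,0,-0.3,0,-0.5],
    [0.05,0,-0.05,0,-0.4,0,-0.5],
    [0.05,0,-0.05,0,-0.5,0,-0.5]
  ]
}}

```text
clock: 10.6
position: [0.5844, -0.3734, 0.2611]
ee_rot: [0.616, 0.776, 0.087, -0.106]
ft_force: [0.1, 0.5, -3.6]
grip_width: 0.798
grasp_force: 51.5
```

{"op": "jog_arm", "data": {
  "increments": [
    [0,0,0,0,-0.1,0,-0.5],
    [0,0,0,0,-0.2,0,-0.5],
    [0,0,0,0,-0.3,0,-0.5],
    [0,0,0,0,-0.4,0,-0.5],
    [0,0,0,0,-0.5,0,-0.5]
  ]
}}

```text
clock: 11.02
position: [0.5843, -0.3724, 0.2599]
ee_rot: [0.619, 0.778, -0.067, 0.088]
ft_force: [0.6, 0.0, -3.4]
grip_width: 0.802
grasp_force: 51.5
```

```bash
python3 m.py g green; python3 -c "
from h import *
from workcell import get_obs
print(get_obs()['joint_pos'].round(2))
inc([.5415,.0035,.285],down(25,-30))"
```

```text
scene green 400 z 0.173 0.272
   -0.01 101 [ 580.2 -350.7] [68.7 22.9] 19.9
   -0.036 177 [ 583.  -368.4] [69.8 72.8] 9.4
   -0.08 61 [ 585.6 -362.9] [68.8 63. ] 6.7
side green 527 z 0.171 0.268
   -0.01 80 [ 578.8 -341.3] [66.7 12.9] 12.5
   -0.036 179 [ 586.4 -338.1] [39.5 78.5] 73.8
   -0.08 174 [ 588.9 -341.7] [33.5 68.3] 63.6
11.1167 [ 0.5848 -0.3684  0.2589] [ 0.4  0.6 -2.9]
[ 0.6   0.39 -0.24  1.41  0.28  1.24  0.54]
shift [ 0.3575  0.0437 -0.1057] rot [-0.0716 -0.3046 -0.1914] rows 9.001210467128244 2.935223278847232
```

{"op": "jog_arm", "data": {
  "increments": [
    [0.035,0.004,-0.01,-0.014,-0.06,-0.038,-0.5],
    [0.07,0.008,-0.02,-0.028,-0.12,-0.076,-0.5],
    [0.11,0.013,-0.032,-0.042,-0.18,-0.114,-0.5],
    [0.15,0.018,-0.044,-0.056,-0.24,-0.152,-0.5],
    [0.18,0.022,-0.053,-0.072,-0.305,-0.191,-0.5]
  ]
}}

```text
clock: 11.53
position: [0.5631, -0.1824, 0.2722]
ee_rot: [0.521, 0.814, -0.139, 0.218]
ft_force: [0.8, 0.4, -2.7]
grip_width: 0.795
grasp_force: 52.6
```

```bash
python3 -c "
from h import *
inc([.5415,.0035,.275],down(25,-30.5))"
```

```text
shift [ 0.1527  0.0583 -0.0911] rot [-0.0009 -0.0098 -0.0041] rows 4.48817955315269 0.08508786889048868
```

{"op": "jog_arm", "data": {
  "increments": [
    [0.03,0.011,-0.018,0,0,0,-0.5],
    [0.06,0.022,-0.036,0,0,0,-0.5],
    [0.09,0.034,-0.054,0,0,0,-0.5],
    [0.12,0.045,-0.071,0,0,0,-0.5],
    [0.151,0.056,-0.09,0,0,0,-0.5]
  ]
}}

```text
clock: 11.95
position: [0.5401, -0.001, 0.2744]
ee_rot: [0.523, 0.813, -0.139, 0.216]
ft_force: [1.3, 0.6, -2.7]
grip_width: 0.796
grasp_force: 52.6
```

{"op": "jog_arm", "data": {
  "increments": [
    [0,0,0,0,0,0,-0.5],
    [0,0,0,0,0,0,-0.5],
    [0,0,0,0,0,0,-0.5]
  ]
}}

```text
clock: 12.2
position: [0.5406, -0.0026, 0.2738]
ee_rot: [0.522, 0.813, -0.139, 0.216]
ft_force: [0.8, -0.8, -2.9]
grip_width: 0.795
grasp_force: 52.7
```

```bash
python3 m.py i green blue
python3 -c "
from h import *
inc([.5415,.0035,.275],down(25,-30.5))
a=cv2.imread('pics/iscene.png')[120:270,220:380];b=cv2.imread('pics/iside.png')[90:240,260:420]
cv2.imwrite('pics/i2.png',cv2.resize(np.hstack([a,b]),None,fx=2.5,fy=2.5))"
```

```text
scene green 216 z 0.186 0.276
   -0.01 57 [550.6 -23.4] [67.4 32.9] 22.3
   -0.036 94 [543.9  -7.1] [70.7 61.7] 22.3
   -0.08 40 [544.2  -8.5] [50.7 45.6] 24.3
scene blue 430 z 0.052 0.138
   -0.01 116 [543.1   3. ] [67.4 65.9] 25.7
   -0.036 206 [543.6   3.3] [70.6 66.1] 25.7
   -0.08 41 [523.  -11.6] [ 4.1 32.6] 24.5
side green 1065 z 0.186 0.276
   -0.01 205 [541.9  -6. ] [68.9 69.5] 26.6
   -0.036 464 [542.   -6.3] [67.8 73.1] 24.5
   -0.08 266 [546.7  10.8] [38.6 68.6] 68.7
side blue 725 z 0.098 0.137
   -0.01 232 [541.4   5.5] [67.7 71.7] 25.7
   -0.036 484 [541.4   5.3] [68.  72.6] 25.4
12.3 [ 0.5404 -0.0035  0.2734] [ 0.4 -0.5 -2.5]
shift [ 0.0044  0.0039 -0.0043] rot [-0.0052 -0.0116 -0.0067] rows 0.17520434378000846 0.11475059903865613
```

View pics/i2.png

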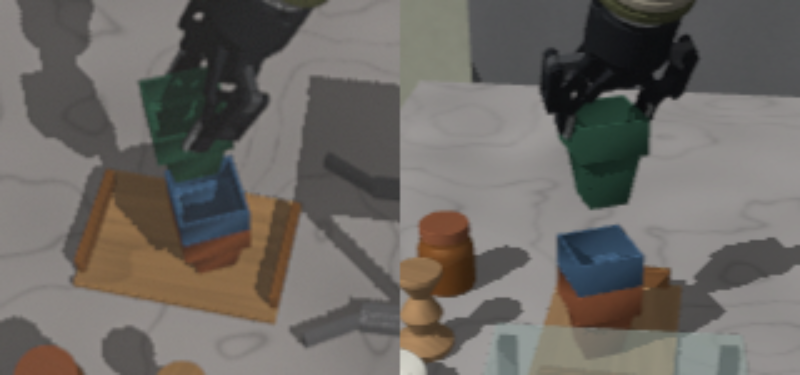

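The crops show the green pot upright in the gripper above the blue one, about 11 mm short in y. I'll check its tilt from the collar faces.

```bash
python3 - <<'E'
from m import *
for c in('iscene','iside'):
    d=dict(np.load(c+'.npz'))
    for n in('green','blue'):
        P=measure(d,n); zt=np.percentile(P[:,2],99); top=P[P[:,2]>zt-.006]
        P=P[(P[:,2]>zt-.032)&(P[:,2]<zt-.006)]
        ctr=np.array([.542,-.0062 if n=='green' else .0045])
        for az in(25,115,-65,-155):
            a=np.radians(az);nv=np.array([np.cos(a),np.sin(a)])
            q=P[:,:2]-ctr; s=q@nv; l=np.abs(q@[-nv[1],nv[0]])
            Q=P[(np.abs(s-.0345)<.005)&(l<.03)]
            if len(Q)>25:
                m_=Q.mean(0);w=np.linalg.svd(Q-m_)[2][2];w*=np.sign(w[:2]@nv)
                print(c,n,az,len(Q),'az',np.degrees(np.arctan2(w[1],w[0])).round(1),'elev',np.degrees(np.arcsin(w[2])).round(1))
            T=top[(np.abs((top[:,:2]-ctr)@nv-.0325)<.004)]
            if len(T)>8: print('    rim z side',az,np.percentile(T[:,2],80).round(4),len(T))
E
```

```text
iscene green 25 34 az 24.0 elev 0.4
    rim z side 25 0.2753 14
    rim z side -65 0.2754 37
    rim z side -155 0.2739 12
iscene blue 25 119 az 25.9 elev -0.0
    rim z side 25 0.1369 48
    rim z side 115 0.1368 10
    rim z side -65 0.137 40
iscene blue -155 29 az -153.2 elev 1.1
iside green 25 37 az 24.5 elev -0.4
    rim z side 25 0.2893 20
iside green 115 245 az 114.6 elev 1.1
    rim z side 115 0.2751 77
iside green -65 138 az -66.2 elev -3.4
    rim z side -65 0.2736 25
    rim z side -155 0.2747 30
iside blue 25 64 az 26.2 elev 0.2
    rim z side 25 0.136 36
iside blue 115 196 az 116.1 elev 1.1
    rim z side 115 0.1354 61
iside blue -65 147 az -63.5 elev 1.2
    rim z side -65 0.1352 49
iside blue -155 41 az -153.3 elev 0.5
    rim z side -155 0.1354 26
```

```bash
cat > w.py <<'E'
from h import *
from workcell import get_obs
import sys
R=Ro.from_quat(get_obs()['ee_rot'])
f=[float(x) for x in sys.argv[1:]]
for i in range(0,len(f),3): print(f[i:i+3],'->',R.inv().apply(f[i:i+3]).round(4))
E
python3 w.py -.0006 .0114 0 -.0006 .0114 -.06 0 0 .026 0 0 -.01
```

```text
[-0.0006, 0.0114, 0.0] -> [ 0.0092  0.0042 -0.0053]
[-0.0006, 0.0114, -0.06] -> [0.0391 0.0043 0.0468]
[0.0, 0.0, 0.026] -> [-0.0129 -0.     -0.0226]
[0.0, 0.0, -0.01] -> [0.005  0.     0.0087]
```

{"op": "jog_arm", "data": {
  "increments": [
    [0.005,0.002,-0.003,-0.006,0,-0.011,-0.5],
    [0.009,0.004,-0.005,-0.013,0,-0.022,-0.5],
    [0.009,0.004,-0.005,-0.013,0,-0.022,-0.5],
    [0.014,0.004,0.003,-0.013,0,-0.022,-0.5],
    [0.019,0.004,0.012,-0.013,0,-0.022,-0.5]
  ]
}}

```text
clock: 12.72
position: [0.5395, 0.0095, 0.2529]
ee_rot: [0.511, 0.82, -0.136, 0.219]
ft_force: [-0.6, 0.5, -1.6]
grip_width: 0.796
grasp_force: 52.7
```

{"op": "jog_arm", "data": {
  "increments": [
    [0.005,0,0.009,0,0,0,-0.5],
    [0.01,0,0.017,0,0,0,-0.5],
    [0.01,0,0.017,0,0,0,-0.5],
    [0.01,0,0.017,0,0,0,-0.5]
  ]
}}

```text
clock: 13.05
position: [0.5389, 0.0094, 0.2325]
ee_rot: [0.51, 0.82, -0.137, 0.218]
ft_force: [-0.2, -0.8, -2.9]
grip_width: 0.799
grasp_force: 52.6
```

```bash
python3 m.py j green blue
```

```text
scene green 197 z 0.145 0.236
   -0.01 65 [542.1   4.4] [68.5 67.3] 26.2
   -0.036 83 [543.4   3. ] [68.7 60.8] 27.0
   -0.08 22 [542.5   8.8] [51.5 28.2] 41.8
scene blue 247 z 0.055 0.138
   -0.01 92 [554.4   7.7] [45.1 67. ] 22.8
   -0.036 131 [552.    7.2] [52.  65.9] 25.5
side green 1040 z 0.121 0.236
   -0.01 171 [539.4   5.6] [68.7 71.4] 23.7
   -0.036 474 [541.1   6.3] [67.9 72. ] 26.6
   -0.08 254 [540.1   9.5] [50.  49.7] 26.3
side blue 565 z 0.098 0.137
   -0.01 163 [540.8   5.4] [68.2 70.5] 26.4
   -0.036 388 [541.2   5.5] [67.8 72.5] 25.7
13.15 [0.5395 0.0097 0.2338] [-0.   0.6 -2.9]
```

{"op": "jog_arm", "data": {
  "increments": [
    [0.005,0,0.0095,0,0,0,-0.5],
    [0.0095,0,0.018,0,0,0,-0.5],
    [0.0145,0,0.0265,0,0,0,-0.5],
    [0.0195,0,0.0355,0,0,0,-0.5],
    [0.0195,0,0.0355,0,0,0,-0.5]
  ]
}}

```text
clock: 13.57
position: [0.5384, 0.0085, 0.1901]
ee_rot: [0.51, 0.821, -0.138, 0.217]
ft_force: [0.8, 0.2, -2.9]
grip_width: 0.795
grasp_force: 52.6
```

{"op": "jog_arm", "data": {
  "increments": [
    [0.0025,0,0.0043,0,0,0,-0.5],
    [0.005,0,0.0087,0,0,0,-0.5],
    [0.005,0,0.0087,0,0,0,-0.5],
    [0.005,0,0.0087,0,0,0,-0.5]
  ]
}}

```text
clock: 13.9
position: [0.5396, 0.0089, 0.1829]
ee_rot: [0.51, 0.82, -0.136, 0.219]
ft_force: [-0.4, 0.2, -1.9]
grip_width: 0.798
grasp_force: 52.6
```

```bash
python3 m.py k green blue
```

```text
scene green 141 z 0.133 0.186
   -0.01 51 [551.3 -15.2] [67.9 25.6] 24.4
   -0.036 66 [545.3  -2.2] [69.3 54.6] 27.4
scene blue 197 z 0.101 0.138
   -0.01 67 [571.6  16.3] [ 5.7 64.3] 24.4
   -0.036 129 [567.3  14.7] [18.6 65.6] 26.6
side green 713 z 0.126 0.201
   -0.036 345 [541.6   5. ] [68.4 72.9] 26.7
   -0.08 203 [541.6   5.4] [66.4 71.9] 25.3
side blue 414 z 0.101 0.136
   -0.01 138 [540.9   6.5] [66.2 69.5] 25.7
   -0.036 276 [549.6  26.6] [48.  93.9] 70.2
14.0 [0.5398 0.009  0.1833] [-0.1 -1.  -3.5]
```

{"op": "jog_arm", "data": {
  "increments": [
    [0.0012,0,0.0022,0,0,0,-0.5],
    [0.0025,0,0.0043,0,0,0,-0.5],
    [0.0037,0,0.0065,0,0,0,-0.5],
    [0.005,0,0.0087,0,0,0,-0.5],
    [0.005,0,0.0087,0,0,0,-0.5]
  ]
}}

```text
clock: 14.42
position: [0.5393, 0.0088, 0.1722]
ee_rot: [0.51, 0.82, -0.137, 0.218]
ft_force: [-0.1, -0.6, -2.9]
grip_width: 0.794
grasp_force: 52.6
```

{"op": "jog_arm", "data": {
  "increments": [
    [0.0005,0,0.0009,0,0,0,-0.5],
    [0.001,0,0.0017,0,0,0,-0.5],
    [0.001,0,0.0017,0,0,0,-0.5]
  ]
}}

```text
clock: 14.67
position: [0.5397, 0.009, 0.1711]
ee_rot: [0.51, 0.82, -0.136, 0.219]
ft_force: [0.4, -0.0, -1.4]
grip_width: 0.793
grasp_force: 52.8
```

```bash
python3 m.py l green
```

```text
scene green 120 z 0.12 0.174
   -0.01 48 [551.7 -14.4] [69. 32.] 16.4
   -0.036 47 [545.4  -2.5] [68.7 54.2] 27.2
   -0.08 6 [515.2   1. ] [2.7 5.1] 82.0
side green 610 z 0.133 0.19
   -0.036 314 [541.3   5.5] [67.5 72.4] 24.6
   -0.08 138 [541.4   5.5] [67.1 70.7] 26.2
14.7667 [0.5397 0.0089 0.1712] [-0.5  0.1 -1.8]
```

{"op": "jog_arm", "data": {
  "increments": [
    [0.0004,0,0.0007,0,0,0,-0.5],
    [0.0008,0,0.0013,0,0,0,-0.5],
    [0.0008,0,0.0013,0,0,0,-0.5]
  ]
}}

```text
clock: 15.02
position: [0.5404, 0.0089, 0.1705]
ee_rot: [0.511, 0.82, -0.136, 0.22]
ft_force: [-0.1, -0.5, 4.9]
grip_width: 0.796
grasp_force: 53.4
```

{"op": "jog_arm", "data": {
  "increments": [
    [0.0004,0,0.0007,0,0,0,-0.5],
    [0.0008,0,0.0013,0,0,0,-0.5],
    [0.0008,0,0.0013,0,0,0,-0.5]
  ]
}}

```text
clock: 15.27
position: [0.5408, 0.0087, 0.1704]
ee_rot: [0.511, 0.82, -0.136, 0.221]
ft_force: [-3.4, 0.2, 15.9]
grip_width: 0.794
grasp_force: 54.7
```

{"op": "jog_arm", "data": {
  "increments": [
    [-0.0005,0,-0.001,0,0,0,1],
    [-0.0005,0,-0.001,0,0,0,1],
    [-0.0005,0,-0.001,0,0,0,1],
    [-0.0005,0,-0.001,0,0,0,1],
    [-0.0005,0,-0.001,0,0,0,1]
  ]
}}

```text
clock: 15.68
position: [0.5394, 0.009, 0.1687]
ee_rot: [0.51, 0.82, -0.137, 0.219]
ft_force: [0.1, 0.2, 0.6]
grip_width: 1.0
grasp_force: 0.0
```

{"op": "jog_arm", "data": {
  "increments": [
    [0,0,-0.02,0,0,0,1],
    [0,0,-0.05,0,0,0,1],
    [0,0,-0.08,0,0,0,1],
    [-0.02,0,-0.115,0,0,0,1],
    [-0.03,0,-0.15,0,0,0,1]
  ]
}}

```text
clock: 16.1
position: [0.5177, 0.0524, 0.3156]
ee_rot: [0.51, 0.82, -0.137, 0.219]
ft_force: [0.3, 0.1, 1.0]
grip_width: 0.997
grasp_force: 0.0
```

```bash
python3 m.py n green blue red; python3 - <<'E'
from h import *
d=dict(np.load('nscene.npz'));X,ok=cloud(d);H=hsv(d)
m=ok&(X[...,2]>.005)&(X[...,2]<.036)&(H[...,0]>9)&(H[...,0]<25)&(H[...,1]>80)&(X[...,0]<.66)&(X[...,0]>.4)&(X[...,1]<.12)
print(rect(X[m]), rect(X[m&(X[...,2]>.026)]))
m&=(X[...,1]<-.1)&(X[...,2]>.024); print(rect(X[m]))
from workcell import get_obs
print(get_obs()['joint_pos'].round(2))
inc([.5275,-.129,.2],down(88))
E
```

```text
scene green 227 z 0.119 0.174
   -0.01 68 [543.7   3.5] [70.6 65. ] 25.4
   -0.036 101 [541.4   6.6] [69.4 58.9] 25.7
   -0.08 12 [520.   -6.1] [ 1.5 18. ] 23.5
scene blue 140 z 0.099 0.133
   -0.01 36 [567.9  26.2] [ 3.2 42.7] 24.1
   -0.036 104 [572.6  16.5] [ 4.6 63.7] 25.3
scene red 180 z 0.046 0.097
   -0.01 50 [571.9  18.2] [ 4.  64.5] 27.6
   -0.036 116 [572.   16.5] [ 9.7 66.7] 19.2
   -0.08 14 [565.9  13.6] [ 2.9 48.1] 26.1
side green 764 z 0.134 0.172
   -0.01 255 [541.1   6.4] [67.6 73. ] 25.4
   -0.036 497 [541.3   5.9] [68.  71.8] 25.8
side blue 362 z 0.101 0.135
   -0.01 106 [546.2  28.9] [45.  87.7] 73.9
   -0.036 256 [549.1  26.6] [46.7 93. ] 71.1
side red 416 z 0.045 0.1
   -0.01 97 [544.   28.5] [45.4 89.9] 76.0
   -0.036 269 [549.5  24.9] [49.2 96.7] 69.5
   -0.08 22 [540.6  16.5] [20.1 67. ] 76.6
16.2 [0.5194 0.0551 0.32  ] [ 0.1  0.5 -0.2]
(array([532. , -24.2]), array([220.2, 149.6]), 88.0) (array([530.7, -24.2]), array([220.3, 118.3]), 87.8)
(array([ 526.9, -128.5]), array([ 11.2, 118.6]), 88.0)
[ 0.06  0.05 -0.59  1.75  0.56  1.4  -0.18]
shift [-0.0864 -0.0754  0.1877] rot [-0.2742  0.4758 -1.053 ] rows 5.274156029922461 9.503419051752465
```

```bash
python3 - <<'E'
from h import *
inc([.527,-.1285,.29],down(88))
E
```

```text
shift [-0.1308 -0.0748  0.1094] rot [-0.2742  0.4758 -1.053 ] rows 4.46538355383508 9.503419051752465
```

{"op": "jog_arm", "data": {
  "increments": [
    [-0.01,-0.005,0,-0.027,0.047,-0.105,0.3],
    [-0.028,-0.014,0.02,-0.055,0.095,-0.21,-0.4],
    [-0.045,-0.025,0.036,-0.082,0.142,-0.315,-0.4],
    [-0.065,-0.037,0.052,-0.11,0.19,-0.42,-0.4],
    [-0.085,-0.05,0.07,-0.137,0.238,-0.526,-0.4]
  ]
}}

```text
clock: 16.62
position: [0.5211, -0.0581, 0.2972]
ee_rot: [0.307, 0.94, -0.081, 0.125]
ft_force: [0.6, 0.3, -0.9]
grip_width: 0.312
grasp_force: 0.0
```

```bash
python3 - <<'E'
from h import *
inc([.527,-.1285,.28],down(88))
E
```

```text
shift [-0.0389 -0.0515  0.0336] rot [-0.1597  0.258  -0.591 ] rows 1.7444648127706317 5.3162226443961
```

{"op": "jog_arm", "data": {
  "increments": [
    [-0.008,-0.01,0.007,-0.031,0.05,-0.115,-0.4],
    [-0.016,-0.02,0.014,-0.062,0.1,-0.23,-0.4],
    [-0.024,-0.03,0.02,-0.093,0.15,-0.345,-0.4],
    [-0.031,-0.04,0.027,-0.124,0.2,-0.46,-0.4],
    [-0.039,-0.0515,0.034,-0.155,0.25,-0.575,-0.4]
  ]
}}

```text
clock: 17.03
position: [0.5267, -0.1287, 0.2794]
ee_rot: [0.038, 0.999, -0.006, 0.009]
ft_force: [-0.1, -0.6, -0.7]
grip_width: 0.303
grasp_force: 0.0
```

```bash
python3 - <<'E'
from h import *
inc([.527,-.1285,.12],down(88))
E
```

```text
shift [0.0026 0.0019 0.1594] rot [-0.011   0.0176 -0.0416] rows 3.823619366283572 0.3716404568102989
```

{"op": "jog_arm", "data": {
  "increments": [
    [0,0,0.04,-0.008,0.013,-0.03,-0.4],
    [0.0026,0.002,0.08,-0.008,0.013,-0.03,-0.4],
    [0.0026,0.002,0.12,-0.008,0.013,-0.03,-0.4],
    [0.0026,0.002,0.16,-0.008,0.013,-0.03,-0.4],
    [0.0026,0.002,0.16,-0.008,0.013,-0.03,-0.4]
  ]
}}

```text
clock: 17.45
position: [0.5227, -0.1273, 0.1119]
ee_rot: [0.026, 1.0, -0.001, -0.003]
ft_force: [-1.5, 0.8, -0.8]
grip_width: 0.302
grasp_force: 0.0
```

```bash
python3 - <<'E'
from h import *
from workcell import optics,get_obs
p=get_obs()['position']
for c in('scene','side'):
    d=optics.camera(c);X,ok=cloud(d);H=hsv(d)
    m=ok&(H[...,2]<70)&(X[...,2]>.05)&(np.abs(X[...,0]-p[0])<.05)&(np.abs(X[...,1]-p[1])<.06)&(X[...,2]<.2)
    P=X[m];print(c,len(P),np.sort(P[:,2])[:8].round(4))
    Q=P[P[:,2]<P[:,2].min()+.02];print(Q.min(0),Q.max(0))
    cv2.imwrite(f'pics/o{c}.png',d['color'][:,:,::-1])
inc([.527,-.1285,.12],down(88))
a=cv2.imread('pics/oscene.png')[120:270,220:380];b=cv2.imread('pics/oside.png')[90:240,260:420]
cv2.imwrite('pics/o2.png',cv2.resize(np.hstack([a,b]),None,fx=2.5,fy=2.5))
E
```

```text
scene 632 [0.0919 0.0932 0.0948 0.0952 0.0963 0.0966 0.0969 0.0975]
[ 0.51607901 -0.15378072  0.09194621] [ 0.53192791 -0.10024763  0.11161226]
side 200 [0.1205 0.1231 0.124  0.1278 0.139  0.1411 0.144  0.1442]
[ 0.5133697  -0.10943295  0.12053743] [ 0.51632457 -0.08490391  0.13897835]
shift [-0.0002 -0.0007 -0.0005] rot [-0.0044  0.0036 -0.0168] rows 0.020159755127784233 0.1418237142383367
```

View pics/o2.png

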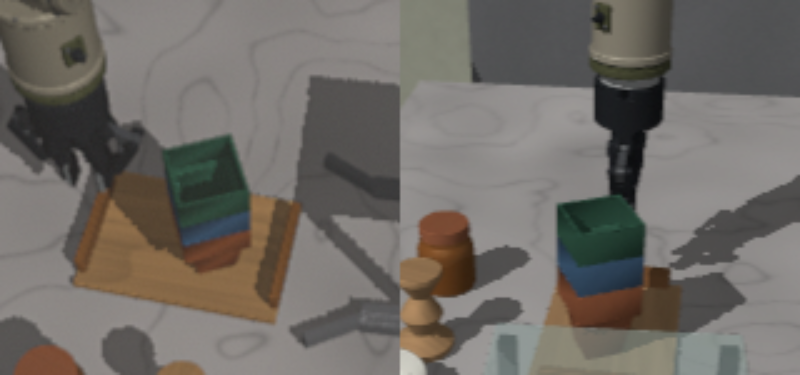

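The crops show all three pots nested and upright, scene crop (205,200), with the half-closed fingers above the tray's rear wall at (90,190). I lower them onto the wall.

{"op": "jog_arm", "data": {
  "increments": [
    [0,0,0.025,0,0,-0.017,-0.4],
    [0,0,0.05,0,0,-0.017,-0.4],
    [0,0,0.065,0,0,-0.017,-0.4],
    [0,0,0.074,0,0,-0.017,-0.4],
    [0,0,0.074,0,0,-0.017,-0.4]
  ]
}}

```text
clock: 17.97
position: [0.5285, -0.1285, 0.0465]
ee_rot: [0.017, 1.0, -0.003, 0.003]
ft_force: [-0.3, -0.1, -0.2]
grip_width: 0.302
grasp_force: 0.0
```

{"op": "jog_arm", "data": {
  "increments": [
    [0,0,0.002,0,0,0,-0.4],
    [0,0,0.004,0,0,0,-0.4],
    [0,0,0.004,0,0,0,-0.4]
  ]
}}

```text
clock: 18.22
position: [0.5288, -0.1286, 0.0429]
ee_rot: [0.017, 1.0, -0.003, 0.004]
ft_force: [-0.8, -0.6, 0.0]
grip_width: 0.301
grasp_force: 0.0
```

{"op": "jog_arm", "data": {
  "increments": [
    [0,0,0,0,0,0,-1],
    [0,0,0,0,0,0,-1],
    [0,0,0,0,0,0,-1],
    [0,0,0,0,0,0,-1]
  ],
  "grip_force": 60
}}

```text
clock: 18.55
position: [0.5286, -0.1289, 0.0428]
ee_rot: [0.018, 1.0, -0.003, 0.004]
ft_force: [-2.5, -1.0, 6.5]
grip_width: 0.096
grasp_force: 60.3
```

```bash
python3 - <<'E'
from h import *
from workcell import optics,get_obs
o=get_obs();print(o['position'],o['joint_pos'].round(2),o['ft_force'])
d=optics.camera('scene');X,ok=cloud(d);H=hsv(d)
m=ok&(X[...,2]>.005)&(X[...,2]<.036)&(H[...,0]>9)&(H[...,0]<25)&(H[...,1]>80)&(X[...,0]<.66)&(X[...,0]>.4)&(X[...,1]<.12)
print(rect(X[m]), rect(X[m&(X[...,2]>.026)]))
g=ok&(H[...,1]<60)&(X[...,0]>.37)&(X[...,0]<.65)
r=g&(X[...,2]>.014)&(X[...,2]<.022)&(X[...,1]>.09)&(X[...,1]<.4)
for lo in np.arange(.1,.38,.02):
    q=X[r&(abs(X[...,1]-lo)<.008)]
    if len(q)>5: a=q[q[:,0]<.5][:,0];b=q[q[:,0]>.5][:,0];print(lo.round(2),[ (round(t.min(),4),round(t.max(),4),len(t)) for t in(a,b) if len(t)])
sh=g&(X[...,2]>.185)&(X[...,2]<.21)&(X[...,1]>.15)
print(rect(X[sh]),np.median(X[sh][:,2]))
E
```

```text
[ 0.52857143 -0.12886479  0.04281046] [ 0.38  0.39 -0.27  1.88  0.14  0.88  1.58] [-2.52417319 -1.02211171  6.47067271]
(array([531.5, -23.8]), array([221. , 150.3]), 87.9) (array([531.9, -23.9]), array([221. , 118.6]), 88.0)
0.12 [(np.float64(0.3972), np.float64(0.4135), 19), (np.float64(0.6144), np.float64(0.6295), 25)]
0.14 [(np.float64(0.4074), np.float64(0.4253), 24), (np.float64(0.6033), np.float64(0.6203), 29)]
0.16 [(np.float64(0.4168), np.float64(0.4443), 31), (np.float64(0.5906), np.float64(0.6079), 29)]
0.18 [(np.float64(0.4178), np.float64(0.4447), 48), (np.float64(0.5746), np.float64(0.6027), 59)]
0.2 [(np.float64(0.4147), np.float64(0.4437), 48), (np.float64(0.5758), np.float64(0.6023), 60)]
0.22 [(np.float64(0.414), np.float64(0.4418), 50), (np.float64(0.5717), np.float64(0.6005), 60)]
0.24 [(np.float64(0.4174), np.float64(0.4414), 36), (np.float64(0.5713), np.float64(0.5989), 43)]
0.26 [(np.float64(0.4385), np.float64(0.4385), 1), (np.float64(0.5736), np.float64(0.5989), 32)]
0.28 [(np.float64(0.5693), np.float64(0.5974), 61)]
0.3 [(np.float64(0.5693), np.float64(0.5964), 61)]
0.32 [(np.float64(0.5671), np.float64(0.5958), 64)]
0.34 [(np.float64(0.5679), np.float64(0.5957), 65)]
0.36 [(np.float64(0.5669), np.float64(0.5951), 67)]
0.38 [(np.float64(0.4962), np.float64(0.4962), 1), (np.float64(0.5032), np.float64(0.5935), 39)]
(array([504.2, 312.4]), array([192.7, 156.8]), 2.9) 0.19744086828249868
```

{"op": "jog_arm", "data": {
  "increments": [
    [0.0005,0.003,-0.0005,0,0,-0.01,-1],
    [0.0015,0.008,-0.0005,0,0,-0.025,-1],
    [0.0028,0.015,-0.0005,0,0,-0.045,-1],
    [0.004,0.022,-0.0005,0,0,-0.065,-1],
    [0.005,0.028,-0.0005,0,0,-0.077,-1]
  ]
}}

```text
clock: 19.02
position: [0.5248, -0.1014, 0.0428]
ee_rot: [-0.021, 1.0, -0.004, 0.004]
ft_force: [3.0, -6.6, 2.2]
grip_width: 0.096
grasp_force: 59.8
```

{"op": "jog_arm", "data": {
  "increments": [
    [0.0005,0.007,0,0,0,0,-1],
    [0.001,0.014,0,0,0,0,-1],
    [0.0015,0.022,0,0,0,0,-1],
    [0.002,0.029,0,0,0,0,-1],
    [0.0022,0.033,0,0,0,0,-1]
  ]
}}

```text
clock: 19.43
position: [0.5211, -0.0686, 0.0428]
ee_rot: [-0.021, 1.0, -0.004, 0.004]
ft_force: [0.6, -9.1, 3.9]
grip_width: 0.101
grasp_force: 60.1
```

{"op": "jog_arm", "data": {
  "increments": [
    [0,0,0,0,0,0,-1],
    [0,0,0,0,0,0,-1]
  ]
}}

```text
clock: 19.6
position: [0.5211, -0.068, 0.0428]
ee_rot: [-0.021, 1.0, -0.003, 0.004]
ft_force: [0.2, -3.5, 5.5]
grip_width: 0.096
grasp_force: 60.3
```

```bash
cat > t.py <<'E'
from h import *
from workcell import optics,get_obs
import sys
d=optics.camera('scene');X,ok=cloud(d);H=hsv(d)
m=ok&(X[...,2]>.005)&(X[...,2]<.036)&(H[...,0]>9)&(H[...,0]<25)&(H[...,1]>80)&(X[...,0]<.66)&(X[...,0]>.4)&(X[...,1]<.45)
n,L,S,C=cv2.connectedComponentsWithStats(m.astype(np.uint8));k=1+S[1:,4].argmax()
r=rect(X[L==k]);print(r, rect(X[(L==k)&(X[...,2]>.026)]))
q=np.array(r[0])/1000-[.5102,.167];a=np.radians(2.4)
print('dock xy',q@[np.cos(a),np.sin(a)],q@[-np.sin(a),np.cos(a)])
g=ok&(H[...,0]>65)&(H[...,0]<95)&(H[...,1]>80)&(X[...,2]>.1)&(X[...,1]<.45)
P=X[g]
if len(P)>9: print('green',np.percentile(P[:,2],98),rect(P[P[:,2]>.15]))
o=get_obs();print(o['clock'],o['position'].round(4),o['ft_force'].round(1)); inc([.5102+.0048,.167-.2,.0433],down(92.4))
cv2.imwrite(f'pics/{sys.argv[1]}.png',d['color'][:,:,::-1])
E
python3 t.py p
```

```text
(array([517.1,  36.7]), array([149.3, 219.8]), 2.9) (array([516.1,  37.2]), array([118.4, 218.9]), 2.4)
dock xy 0.0014375498467674294 -0.13047464677261272
green 0.17379191789009876 (array([525.6,  66.2]), array([70. , 66.3]), 29.6)
19.65 [ 0.5211 -0.068   0.0428] [-0.3 -3.5  7.2]
shift [ 0.0046  0.0352 -0.0008] rot [-0.0066  0.0076  0.0002] rows 0.8512386314559502 0.08049641619576169
```

{"op": "jog_arm", "data": {
  "increments": [
    [0,0.004,0,0,0,0,-1],
    [0.0005,0.01,0,0,0,0,-1],
    [0.001,0.018,0,0,0,0,-1],
    [0.001,0.026,0,0,0,0,-1],
    [0.001,0.034,0,0,0,0,-1]
  ]
}}

```text
clock: 20.07
position: [0.5188, -0.0358, 0.0428]
ee_rot: [-0.02, 1.0, -0.004, 0.004]
ft_force: [-0.2, -10.1, 7.5]
grip_width: 0.096
grasp_force: 60.4
```

{"op": "jog_arm", "data": {
  "increments": [
    [0,0.008,0,0,0,0,-1],
    [0,0.016,0,0,0,0,-1],
    [0,0.024,0,0,0,0,-1],
    [0,0.031,0,0,0,0,-1],
    [0,0.036,0,0,0,0,-1]
  ]
}}

```text
clock: 20.48
position: [0.5176, 0.0004, 0.0428]
ee_rot: [-0.02, 1.0, -0.004, 0.004]
ft_force: [0.3, -12.1, 9.7]
grip_width: 0.098
grasp_force: 60.8
```

```bash
python3 t.py q
```

```text
(array([513.6, 104.8]), array([149.6, 218. ]), 1.9) (array([514.4, 104.5]), array([116.6, 217.8]), 2.6)
dock xy 0.000792351960379971 -0.06228781725482829
green 0.17344290198239265 (array([522.1, 134.6]), array([69.3, 66.8]), 29.7)
20.5333 [0.5176 0.0015 0.0428] [ 1.3 -8.3  9.2]
shift [ 0.004  -0.0343 -0.0003] rot [-0.0081  0.0084 -0.0002] rows 0.82932048320699 0.09322566741267693
```

{"op": "jog_arm", "data": {
  "increments": [
    [0,0.005,0,0,0,0,-1],
    [0,0.012,0,0,0,0,-1],
    [0,0.02,0,0,0,0,-1],
    [0,0.028,0,0,0,0,-1],
    [0,0.036,0,0,0,0,-1]
  ]
}}

```text
clock: 20.95
position: [0.5164, 0.0355, 0.0428]
ee_rot: [-0.02, 1.0, -0.005, 0.004]
ft_force: [1.0, -13.1, 13.1]
grip_width: 0.092
grasp_force: 61.1
```

{"op": "jog_arm", "data": {
  "increments": [
    [0,0.008,0,0,0,0,-1],
    [0,0.016,0,0,0,0,-1],
    [0,0.024,0,0,0,0,-1],
    [0,0.032,0,0,0,0,-1],
    [0,0.04,0,0,0,0,-1]
  ]
}}

```text
clock: 21.37
position: [0.5151, 0.0751, 0.0428]
ee_rot: [-0.02, 1.0, -0.005, 0.005]
ft_force: [0.5, -15.8, 14.9]
grip_width: 0.096
grasp_force: 61.5
```

{"op": "jog_arm", "data": {
  "increments": [
    [0,0.008,0,0,0,0,-1],
    [0,0.016,0,0,0,0,-1],
    [0,0.024,0,0,0,0,-1],
    [0,0.032,0,0,0,0,-1],
    [0,0.038,0,0,0,0,-1]
  ]
}}

```text
clock: 21.78
position: [0.5138, 0.1131, 0.0428]
ee_rot: [-0.02, 1.0, -0.005, 0.005]
ft_force: [1.5, -17.8, 18.6]
grip_width: 0.096
grasp_force: 62.0
```

```bash
python3 t.py r
```

```text
(array([513.1, 171.9]), array([139.1, 142.6]), 9.3) (array([518.8, 171.3]), array([ 83.8, 138.2]), 11.1)
dock xy 0.003102646910559781 0.004774262471669714
green 0.17437913882785233 (array([515.8, 209.5]), array([24.2,  3.8]), 27.8)
21.8333 [0.5136 0.1147 0.0427] [  1.2 -12.3  15.8]
shift [ 0.0046 -0.1476  0.0007] rot [-0.0089  0.0095 -0.0013] rows 3.541357577483059 0.10430127809799086
```

{"op": "jog_arm", "data": {
  "increments": [
    [0,0.005,-0.001,0,0,0,-1],
    [0,0.012,-0.0015,0,0,0,-1],
    [0,0.02,-0.0017,0,0,0,-1],
    [0,0.027,-0.0018,0,0,0,-1],
    [0,0.033,-0.0018,0,0,0,-1]
  ]
}}

```text
clock: 22.25
position: [0.5106, 0.1478, 0.0428]
ee_rot: [-0.021, 1.0, -0.004, 0.003]
ft_force: [-0.6, -9.5, 5.0]
grip_width: 0.096
grasp_force: 60.2
```

{"op": "jog_arm", "data": {
  "increments": [
    [0,0.003,0,0,0,0,-1],
    [0,0.006,0,0,0,0,-1],
    [0,0.009,0,0,0,0,-1],
    [0,0.011,0,0,0,0,-1],
    [0,0.011,0,0,0,0,-1]
  ]
}}

```text
clock: 22.67
position: [0.5102, 0.1588, 0.0428]
ee_rot: [-0.021, 1.0, -0.004, 0.003]
ft_force: [0.0, -6.3, 4.6]
grip_width: 0.097
grasp_force: 60.2
```

```bash
python3 t.py s
```

```text
(array([510.1, 204.9]), array([141.9, 102.3]), 2.7) (array([525.9, 162.4]), array([15.6, 85.7]), 89.2)
dock xy 0.0014871749933267904 0.03787094282611964
22.7167 [0.5102 0.1588 0.0428] [ 0.3 -7.   5. ]
shift [ 0.0031 -0.1918  0.001 ] rot [-0.0077  0.0063 -0.0006] rows 4.600736062510073 0.07972137704231992
```

Expected home is TCP y ≈ 0.162. I push gently until the stop.

{"op": "jog_arm", "data": {
  "increments": [
    [0,0.001,0,0,0,0,-1],
    [0,0.002,0,0,0,0,-1],
    [0,0.003,0,0,0,0,-1],
    [0,0.003,0,0,0,0,-1]
  ]
}}

```text
clock: 23.05
position: [0.5102, 0.1612, 0.0428]
ee_rot: [-0.02, 1.0, -0.004, 0.003]
ft_force: [0.4, -9.0, 5.1]
grip_width: 0.102
grasp_force: 60.3
```

{"op": "jog_arm", "data": {
  "increments": [
    [0,0.0007,0,0,0,0,-1],
    [0,0.0014,0,0,0,0,-1],
    [0,0.002,0,0,0,0,-1],
    [0,0.002,0,0,0,0,-1]
  ]
}}

```text
clock: 23.38
position: [0.5102, 0.1614, 0.0428]
ee_rot: [-0.02, 1.0, -0.005, 0.003]
ft_force: [-0.1, -15.1, 9.3]
grip_width: 0.095
grasp_force: 60.7
```

{"op": "jog_arm", "data": {
  "increments": [
    [0,0.0005,0,0,0,0,-1],
    [0,0.001,0,0,0,0,-1],
    [0,0.001,0,0,0,0,-1]
  ]
}}

```text
clock: 23.63
position: [0.5102, 0.1614, 0.0428]
ee_rot: [-0.019, 1.0, -0.006, 0.003]
ft_force: [-1.6, -18.1, 11.1]
grip_width: 0.095
grasp_force: 61.0
```

{"op": "jog_arm", "data": {
  "increments": [
    [0,0.001,0,0,0,0,-1],
    [0,0.001,0,0,0,0,-1],
    [0,0,0,0,0,0,-0.3],
    [0,-0.001,0,0,0,0,-0.3],
    [0,-0.002,0,0,0,0,-0.3]
  ]
}}

```text
clock: 24.05
position: [0.5093, 0.1649, 0.0424]
ee_rot: [-0.021, 1.0, -0.002, 0.003]
ft_force: [0.3, 0.1, -0.2]
grip_width: 0.346
grasp_force: 0.0
```

{"op": "jog_arm", "data": {
  "increments": [
    [0,-0.002,-0.01,0,0,0,-0.3],
    [0,-0.003,-0.03,0,0,0,-0.3],
    [0,-0.003,-0.06,0,0,0,-0.3],
    [0,-0.02,-0.09,0,0,0,-0.3],
    [0,-0.05,-0.12,0,0,0,-0.3]
  ]
}}

```text
clock: 24.47
position: [0.5101, 0.119, 0.1643]
ee_rot: [-0.024, 1.0, -0.002, 0.003]
ft_force: [1.6, -0.6, 0.0]
grip_width: 0.346
grasp_force: 0.0
```

{"op": "jog_arm", "data": {
  "increments": [
    [0,-0.03,-0.03,0,0,0,-0.3],
    [0,-0.06,-0.06,0,0,0,-0.3],
    [0,-0.09,-0.09,0,0,0,-0.3],
    [0,-0.12,-0.1,0,0,0,-0.3],
    [0,-0.14,-0.1,0,0,0,-0.3]
  ]
}}

```text
clock: 24.88
position: [0.5173, -0.0265, 0.2675]
ee_rot: [-0.02, 1.0, -0.003, 0.006]
ft_force: [-0.1, -0.4, -0.8]
grip_width: 0.35
grasp_force: 0.0
```

```bash
python3 t.py u; python3 - <<'E'
from h import *
from workcell import optics
d=optics.camera('side')
b=d['color'][:,:,::-1]
X,ok=cloud(dict(np.load('a.npz')))
s=cv2.imread('pics/u.png')
cv2.imwrite('pics/u2.png',np.hstack([cv2.resize(s[130:330,200:500],(480,320)),cv2.resize(b[130:330,200:420],(320,320))]))
X,ok=cloud(optics.camera('scene'));H=hsv(d)
E
```

```text
(array([509.9, 206.3]), array([142.3,  99.6]), 2.3) (array([510.3, 161.6]), array([117.2,   9.9]), 2.3)
dock xy 0.0013459763425279208 0.039278089919003896
24.9333 [ 0.5168 -0.0301  0.2655] [ 1.  -4.  -0.5]
shift [ 0.004  -0.0011  0.2222] rot [-0.0078  0.0096 -0.0054] rows 5.329387581012392 0.10770900055414867
```

View pics/u2.png

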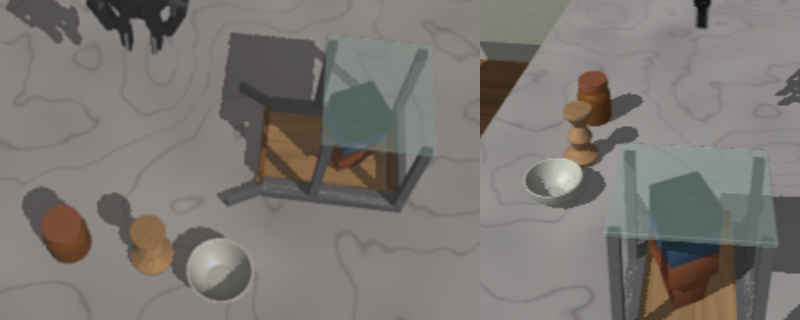

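The view shows the stack standing under the glass shelf, scene crop (355,125). The tray's rear wall at (262,145) stands about 10 mm out of the entrance, and the canister, candlestick and dish are where they were.

```bash
python3 -c "
from workcell import workorder
print(workorder.hand_in())"
```

```text
the job is handed in; nothing more can be done
None
```

I nested the blue and green pots upright in the terracotta pot, slid the loaded tray against the holder's stop with the stack still standing, left the other items alone, and handed the job in at about 25 s; no verdict came back.

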